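Pop the sprung lid of the green caddy and push it fully open

TASK

Open the caddy with the green lid, ready for filling: press its release tab down with the fingertips so that the sprung lid pops up, then push the lid back until it stands fully open against its stop, and move clear. Do not grasp or lift anything, keep the caddy where it stands, leave the caddy with the orange lid shut, and leave the other things on the worktop alone.

Things in the scene. Friction and masses are not known exactly. Their poses are not given: they have to be found in the camera images.
- green_caddy: Loose, heavy (1.5 to 2.4 kg) white ceramic caddy, an open-topped box 130 (x, front to back) x 150 (y) x 100 (z) mm with 6 mm walls, green lid, band and tab. Origin: centre of its underside. Its own -x side is the front, which carries the tab; the lid is hinged along the top of its +x (rear) side.
- green_hinge (a point): Middle of the hinge line of the green lid, at the top rear edge of the caddy (65 mm behind its centre, 100 mm above its underside); axes as the caddy's.
- green_lid (a joint): Lid angle in rad: 0 latched shut (level), 1.92 fully open against its stop (leaning 20 degrees back past upright). Lid: 140 mm long from hinge to front edge, 150 mm wide, 8 mm thick; the last 10 mm are a thinner (5 mm) flange that overhangs the front of the caddy and is held by the tab's hook. Unlatched, its spring lifts it to about 0.5 rad; from there a stiff friction hinge lets it stay wherever it is left. It needs 1 to 3 N at the edge to push further.
- green_lid_edge (a point): Middle of the front edge of the green lid, on its underside, 140 mm from the hinge; moves with the lid.
- green_tab_pad (a point): Centre of the top of the green release tab's pad (30 mm front to back, 34 mm wide), which sticks out from the middle of the caddy's front, 32 mm in front of the wall and 88 mm above the underside. A dark steel hook stands up behind it, to 112 mm above the underside.
- green_tab (a joint): Release tab angle in rad: 0 at rest, 0.32 pressed fully down (pad centre about 8 mm lower; takes about 4 N). It springs back. The latch lets go at about 0.22 (5 to 6 mm).
- orange_caddy: Loose, heavy (1.5 to 2.4 kg) white ceramic caddy, an open-topped box 130 (x, front to back) x 150 (y) x 100 (z) mm with 6 mm walls, orange lid, band and tab. Origin: centre of its underside. Its own -x side is the front, which carries the tab; the lid is hinged along the top of its +x (rear) side.
- orange_hinge (a point): Middle of the hinge line of the orange lid, at the top rear edge of the caddy (65 mm behind its centre, 100 mm above its underside); axes as the caddy's.
- orange_lid (a joint): Lid angle in rad: 0 latched shut (level), 1.92 fully open against its stop (leaning 20 degrees back past upright). Lid: 140 mm long from hinge to front edge, 150 mm wide, 8 mm thick; the last 10 mm are a thinner (5 mm) flange that overhangs the front of the caddy and is held by the tab's hook. Unlatched, its spring lifts it to about 0.5 rad; from there a stiff friction hinge lets it stay wherever it is left. It needs 1 to 3 N at the edge to push further.
- orange_lid_edge (a point): Middle of the front edge of the orange lid, on its underside, 140 mm from the hinge; moves with the lid.
- orange_tab_pad (a point): Centre of the top of the orange release tab's pad (30 mm front to back, 34 mm wide), which sticks out from the middle of the caddy's front, 32 mm in front of the wall and 88 mm above the underside. A dark steel hook stands up behind it, to 112 mm above the underside.
- orange_tab (a joint): Release tab angle in rad: 0 at rest, 0.32 pressed fully down (pad centre about 8 mm lower; takes about 4 N). It springs back. The latch lets go at about 0.22 (5 to 6 mm).
- lemon: Yellow lemon, 78 x 55 x 56 mm; loose bystander; origin at the centre of its underside.
- salt_shaker: Salt shaker with grey top, 44 mm across, 90 mm tall; loose bystander; origin at the centre of its underside.
- spice_jar: Glass spice jar with red cap, 47 mm across, 97 mm tall; loose bystander; origin at the centre of its underside.
- tin_small: Small dark blue and white tin, 58 mm across, 72 mm tall; loose bystander; origin at the centre of its underside.
- garlic: Garlic bulb, 60 x 57 x 58 mm; loose bystander; origin at the centre of its underside.
- onion: Red onion, 78 mm across, 84 mm tall; loose bystander; origin at the centre of its underside.

How it is judged:
By the outcome, as a careful person would: the job done as asked, in the order asked, and still so for the second after the job is handed in, with the robot touching nothing.
It also fails if it takes over 48 s, if anything falls off the work surface, if the arm or the gripper's body presses on something with over 40 N, if the wrist force passes 120 N, or if a joint passes its speed limit or range.

ROBOT

A 6-joint arm with a two-finger parallel gripper is mounted at the origin on a cart in front of the work surface, level with it; the furniture and walls round the work are solid. World frame = base frame: x ahead of the robot, y to its left, z up, the work surface at z = 0. Lengths are in m, angles in rad, forces in N, time in s.
With the tool pointing down it reaches from about 0.3 to 0.85 m from the base axis. Payload 5.4 kg.
Tool frame: the origin (TCP) lies on the centre line of the jaws, within the pads' length; the fingertips stand 11 mm ahead of it and the grasp point (between the pads) lies 8 mm behind it; z points along the fingers, y is the line along which they close (so a half turn about z gives the same grasp; the last joint's range is limited). The gripper opens to 85 mm and grips with 20 to 120 N. Pads are 22 mm wide; open, the fingers measure 114 mm over their backs; the gripper's body (76 mm by 85 mm) begins 54 mm behind the grasp point. The pads swing forward as they close: fully open they stand 13 mm farther back than shut.
Start: joints at [-1.405, 0.158, 1.597, -0, 1.386, -0.21], TCP at [0.211, -0.535, 0.242] pointing down, gripper open.
Joint ranges: [-2.91, 2.91], [-0.94, 2.29], [0.18, 2.7], [-1.29, 4.43], [0.17, 2.64], [-3, 3]. Speed limits (rad/s): [2.57, 2.57, 3.14, 3.14, 3.14, 3.14].

INTERFACE

Orientations are given as a unit quaternion [x, y, z, w].
In Python, from station import arm, grab_frame gives the robot as it stands.
- The arm moves only by the tool arm_command, never from a script. Its argument "targets" is one flat list of numbers, 4 for each row, row after row: the shift along the tool's x, y, z in cm, then the turn about the tool's z in rad. A call has 1 to 12 rows; each row is the pose to reach, as a shift and turn from the pose commanded when the call began, along the tool's axes at that moment; what a row does not reach only later rows make up. A row lasts 1/8 s, in which the tool goes at most 62.5 mm and 10.7 degrees, less where a joint would pass 70% of its speed; a pose out of reach is approached as far as the arm can. A call with a gripper value outside its range is refused whole. "grip" is the finger opening in cm, from 0 to 8.54, set as the call begins (left out, the last holds). The fingers move at their own pace and stop on an object; "newtons" is the grip in N (left out, the last holds). Time passes only in rows, so rows that repeat a pose let the fingers close. It gives the time, the measured TCP pose, the force, the opening and the grip force at its end, in the units of the state.
- arm.get_obs(): the state, without advancing time (a new reading comes with each control period).
- grab_frame(name): name is "scene" or "top"; returns a dict with "img" (400x640x3 uint8, red, green, blue), "fx", "fy", "cx", "cy" (pixels), "rvec" (rotation vector, rad) and "tvec" (3), from world to camera coordinates, as OpenCV has them. Camera axes: x right, y down, z forward; pixel columns grow to the right and rows downward; lengths in m; the calibration is good to about 2 mm. A picture is of the moment at which its call begins. There is no depth.
- arm.finish_job(): hands the job in; it is judged then, once.
The state is a dict: "time": time; "joints": joint angles; "joint_velocities": joint speeds; "joint_torque": joint torques, N m; "ee_pos": TCP position; "eef_rot": TCP orientation; "ft_force": force on the tool from outside, world axes, zero at the start; "torque": the same for the moment, N m; "opening": opening from 0.0 (shut) to 1.0 (fully open); "finger_force": force on a finger pad.
Only numpy, scipy, OpenCV 4.12 (cv2) and the standard library are available. Lean on these libraries where they do the work, as an engineer would, in place of code of your own. Each camera call takes 0.05 s, during which the arm holds its last target. There are 200 camera calls.

## Working session

There is one attempt and no reset: what is moved stays moved. The work goes in short steps, Python scripts to look and compute and a tool call to move; the robot and the scene stay as the last step left them, time stands still between calls to the robot, and variables do not carry over. Pictures are saved under pics/ and viewed, at most 10 in all, crops included, and the job is handed in when it is done.

Besides the shell and the picture viewer there is one more tool, called after "Call:" as name(argument=value, ...), one argument or row to a line, values as JSON. arm_command: Moves the arm, as the interface text tells. Its arguments: {"type":"object","properties":{"targets":{"type":"array","items":{"type":"number"}},"grip":{"type":"number"},"newtons":{"type":"number"}},"required":["targets"]}

```bash
mkdir -p pics
python3 - <<'E'
from station import arm, grab_frame
import cv2, pickle
o=arm.get_obs(); print(o['time'],o['ee_pos'],o['eef_rot'],o['opening'])
for n in ("scene","top"):
    f=grab_frame(n); pickle.dump(f,open(f'{n}.pkl','wb')); cv2.imwrite(f'pics/{n}0.png',f['img'][:,:,::-1]); print(n,f['rvec'],f['tvec'],f['fx'])
E
```

```text
0.0 [ 0.21090476 -0.53428946  0.2413221 ] [ 9.82400788e-01  1.86782656e-01  2.58971176e-05 -9.64486895e-04] 1.0007608147681093
scene [ 2.29716207  0.25393457 -0.09108901] [-0.59226924 -0.01886502  1.22834178] 365.9920276842438
top [ 2.20348395 -2.22454097  0.06287482] [0.01603834 0.5748894  1.41657182] 395.7272965204287
```

View pics/scene0.png

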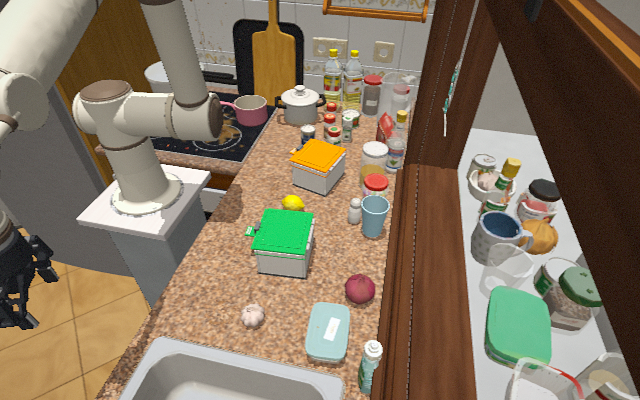

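View pics/top0.png

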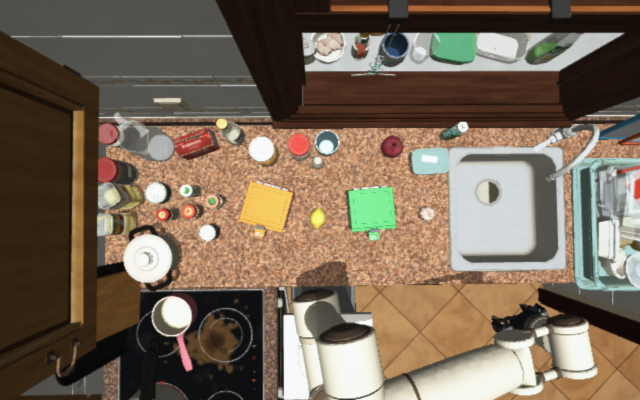

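Scene: green lid at about (284,234), tab at (250,231). Top: green lid at (372,208), tab at (375,235). Next I'll measure both in the top view.

```bash
cat > h.py <<'E'
import cv2, numpy as np
def ray(f,uv):
    K=np.array([[f['fx'],0,f['cx']],[0,f['fy'],f['cy']],[0,0,1.]]); R=cv2.Rodrigues(np.array(f['rvec'],float))[0]
    t=np.array(f['tvec'],float); return -R.T@t, R.T@np.linalg.solve(K,[uv[0],uv[1],1])
def onz(f,uv,z):
    c,d=ray(f,uv); return (c+d*(z-c[2])/d[2])
def green(f):
    h=cv2.cvtColor(f['img'],cv2.COLOR_RGB2HSV); return cv2.inRange(h,(50,110,60),(80,255,255))
E
python3 - <<'E'
import pickle,cv2,numpy as np
from h import *
for n in('top','scene'):
    f=pickle.load(open(n+'.pkl','rb')); m=green(f)
    k,_,s,c=cv2.connectedComponentsWithStats(m)
    print(n,[(s[i].tolist(),c[i].round(1).tolist()) for i in range(1,k) if s[i,4]>15])
    if n=='top':
        cs=sorted(cv2.findContours(cv2.morphologyEx(m,cv2.MORPH_OPEN,np.ones((9,9))),0,2)[0],key=cv2.contourArea)
        c=max((q for q in cs if 340<q[:,0,0].mean()<400 and 180<q[:,0,1].mean()<240),key=cv2.contourArea)
        b=cv2.boxPoints(cv2.minAreaRect(c)); print(b)
        P=np.array([onz(f,u,.108) for u in b]);print(P.round(3),P.mean(0).round(3))
        for i in range(4):
            e=P[(i+1)%4]-P[i];print(np.linalg.norm(e).round(3),np.arctan2(e[1],e[0]).round(3))
        cv2.imwrite('pics/crop.png',cv2.resize(f['img'][165:260,290:450,::-1],None,fx=5,fy=5,interpolation=cv2.INTER_CUBIC))
E
```

```text
top [([435, 33, 39, 30, 919], [455.3, 46.5]), ([541, 44, 16, 7, 62], [548.8, 46.5]), ([348, 187, 47, 45, 1752], [371.5, 208.8]), ([369, 232, 9, 4, 25], [373.2, 233.4])]
[[347.98502 190.29742]
 [392.07645 187.0314 ]
 [395.0314  226.92365]
 [350.93997 230.18967]]
[[ 0.589 -0.069  0.108]
 [ 0.599 -0.218  0.108]
 [ 0.464 -0.226  0.108]
 [ 0.455 -0.077  0.108]] [ 0.527 -0.148  0.108]
0.149 -1.506
0.135 -3.083
0.149 1.633
0.134 0.062
scene [([495, 177, 11, 12, 51], [499.9, 183.3]), ([486, 202, 18, 8, 38], [492.6, 205.9]), ([245, 208, 69, 47, 2248], [282.3, 231.2]), ([536, 274, 15, 21, 125], [541.9, 284.2]), ([486, 287, 65, 76, 3460], [518.5, 324.2]), ([575, 296, 28, 11, 95], [589.7, 302.3]), ([491, 356, 16, 8, 21], [498.1, 359.9]), ([529, 365, 8, 4, 25], [532.6, 366.6])]
```

View pics/crop.png

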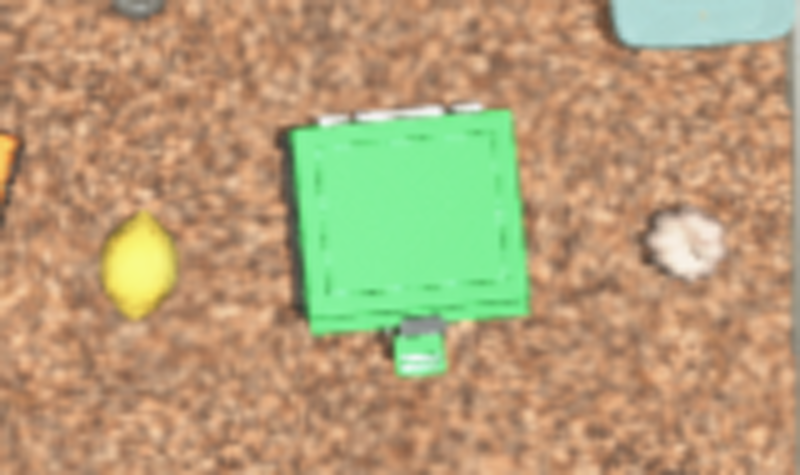

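The crop shows the green lid square with its tab at crop (420,358), so the front faces the robot. The lemon and garlic are well clear.

```bash
cat >> h.py <<'E'
from scipy.spatial.transform import Rotation as Ro
def shift(o,goal): return (Ro.from_quat(o['eef_rot']).inv().apply(np.array(goal)-o['ee_pos'])*100).round(2)
E
python3 - <<'E'
import pickle
from h import *
from station import arm
f=pickle.load(open('top.pkl','rb'))
for uv in((374,240),(374,232),(374,236.5)): print(onz(f,uv,.088).round(4))
g=pickle.load(open('scene.pkl','rb'));print(onz(g,(250,231),.088).round(3))
m=green(g);print(np.argwhere(m[205:250,240:256]>0).mean(0)+[205,240])
o=arm.get_obs(); print(shift(o,[.434,-.153,.16]), Ro.from_quat(o['eef_rot']).as_matrix().round(3))
E
```

```text
[ 0.4197 -0.1573  0.088 ]
[ 0.4468 -0.1577  0.088 ]
[ 0.4315 -0.1574  0.088 ]
[ 0.434 -0.16   0.088]
[237.04950495 252.04950495]
[ 34.74 -27.27   8.2 ] [[ 0.93   0.367 -0.   ]
 [ 0.367 -0.93   0.002]
 [ 0.    -0.002 -1.   ]]
```

Call:
arm_command(
  targets=[4,-3,0,0.08,8,-6,0,0.16,12,-9,0,0.24,16,-12.5,0,0.314,20,-15.5,0,0.314,24,-19,0,0.314,28,-22,0,0.314,32,-25,0,0.314,34.3,-27.2,0,0.314,34.3,-27.2,4,0.314,34.3,-27.2,8,0.314,34.3,-27.2,8,0.314],
  grip=0,
  newtons=20,
)

```text
time: 1.6
ee_pos: [0.4279, -0.1542, 0.1591]
eef_rot: [1.0, 0.031, -0.003, -0.002]
ft_force: [-0.4, 0.3, 1.0]
opening: 0.001
finger_force: 0.0
```

Run:
```python
from station import arm, grab_frame
from h import *
o=arm.get_obs(); print(o['time'],o['ee_pos'],o['ft_force'],o['opening'],Ro.from_quat(o['eef_rot']).as_matrix().round(3))
f=grab_frame('scene')
cv2.imwrite('pics/s1.png',cv2.resize(f['img'][140:290,190:390,::-1],None,fx=4,fy=4,interpolation=cv2.INTER_CUBIC))
```

```text
1.6 [ 0.42785315 -0.15417704  0.1591096 ] [-0.44221543  0.26173138  1.04294153] 0.001058702285897889 [[ 0.998  0.062 -0.007]
 [ 0.062 -0.998  0.005]
 [-0.006 -0.005 -1.   ]]
```

View pics/s1.png

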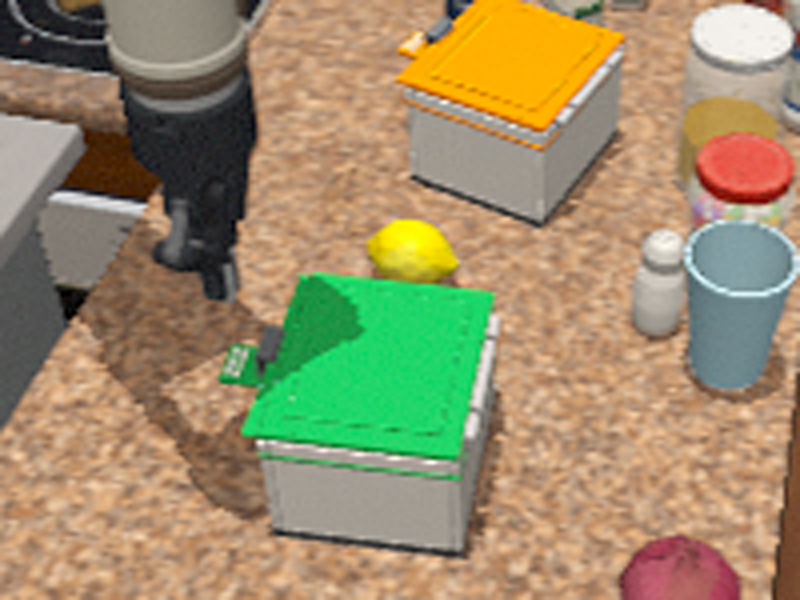

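The fingertips (crop 220,297) are above and in line with the pad (crop 238,364). I'll start pressing.

Call:
arm_command(
  targets=[0.2,0.3,2.5,0,0.2,0.3,4.5,0,0.2,0.3,5.6,0,0.2,0.3,6.0,0,0.2,0.3,6.3,0,0.2,0.3,6.5,0,0.2,0.3,6.5,0],
)

```text
time: 2.52
ee_pos: [0.4327, -0.1592, 0.0979]
eef_rot: [1.0, 0.031, 0.0, 0.0]
ft_force: [-0.8, -1.1, 2.9]
opening: -0.001
finger_force: 1.2
```

Call:
arm_command(
  targets=[-0.2,0,0.2,0,-0.2,0,0.4,0,-0.2,0,0.6,0,-0.2,0,0.8,0,-0.2,0,0.8,0,-0.2,0,0.8,0],
)

```text
time: 3.28
ee_pos: [0.4315, -0.1596, 0.0916]
eef_rot: [1.0, 0.031, 0.001, 0.001]
ft_force: [-4.1, 2.9, 20.5]
opening: -0.002
finger_force: 10.2
```

Run:
```python
from station import arm, grab_frame
from h import *
f=grab_frame('scene')
cv2.imwrite('pics/s2.png',cv2.resize(f['img'][140:290,190:390,::-1],None,fx=4,fy=4,interpolation=cv2.INTER_CUBIC))
```

```text
(no output)
```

View pics/s2.png

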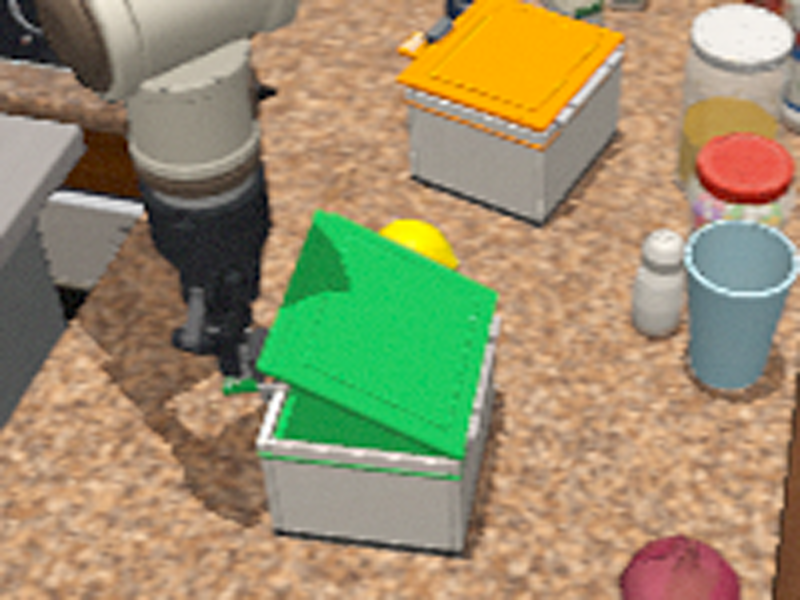

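The lid has popped up to about 0.5 rad, with its edge at crop (290,290), and the orange lid is still shut. I'll back off and rise to the lid's edge height.

Call:
arm_command(
  targets=[-0.8,0,-0.6,0,-1.8,0,-1.5,0,-2.5,0,-3,0,-2.5,0,-5,0,-2.5,0,-6.8,0,-2.5,0,-7.0,0,-2.5,0,-7.0,0],
)

```text
time: 4.2
ee_pos: [0.4047, -0.1601, 0.1582]
eef_rot: [1.0, 0.031, -0.001, -0.001]
ft_force: [0.0, -0.1, 0.2]
opening: -0.002
finger_force: 0.0
```

Run:
```python
from station import arm, grab_frame
from h import *
o=arm.get_obs(); print(o['ee_pos'],o['ft_force'])
f=grab_frame('scene')
cv2.imwrite('pics/s3.png',cv2.resize(f['img'][140:290,190:390,::-1],None,fx=4,fy=4,interpolation=cv2.INTER_CUBIC))
```

```text
[ 0.40470691 -0.16006466  0.15819043] [ 0.0191875  -0.14719485  0.19981342]
```

View pics/s3.png

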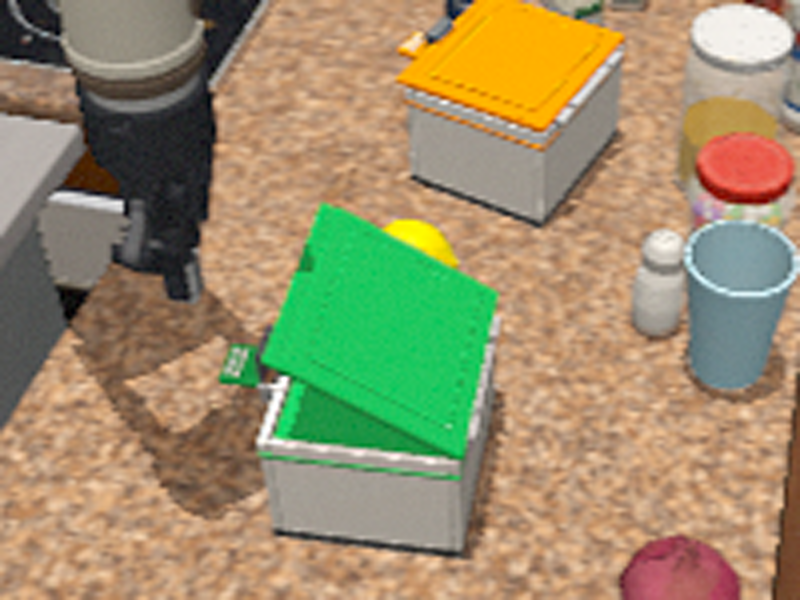

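Call:
arm_command(
  targets=[2,-0.3,0,0,4,-0.5,0,0,5.3,-0.5,0,0,6.1,-0.5,-0.1,0,6.6,-0.5,-0.7,0,7.1,-0.5,-1.4,0,7.7,-0.5,-2.1,0,8.4,-0.5,-2.9,0,9.0,-0.5,-3.5,0,9.7,-0.5,-4.1,0],
)

```text
time: 5.5
ee_pos: [0.5026, -0.1496, 0.2007]
eef_rot: [1.0, 0.031, 0.0, 0.0]
ft_force: [-0.7, -0.4, -0.6]
opening: 0.002
finger_force: 0.2
```

Run:
```python
from station import arm, grab_frame
from h import *
o=arm.get_obs(); print(o['ee_pos'],o['ft_force'])
f=grab_frame('scene')
cv2.imwrite('pics/s4.png',cv2.resize(f['img'][140:290,190:390,::-1],None,fx=4,fy=4,interpolation=cv2.INTER_CUBIC))
```

```text
[ 0.50256792 -0.14956528  0.20069899] [-0.65991233 -0.43940806 -0.60199178]
```

View pics/s4.png

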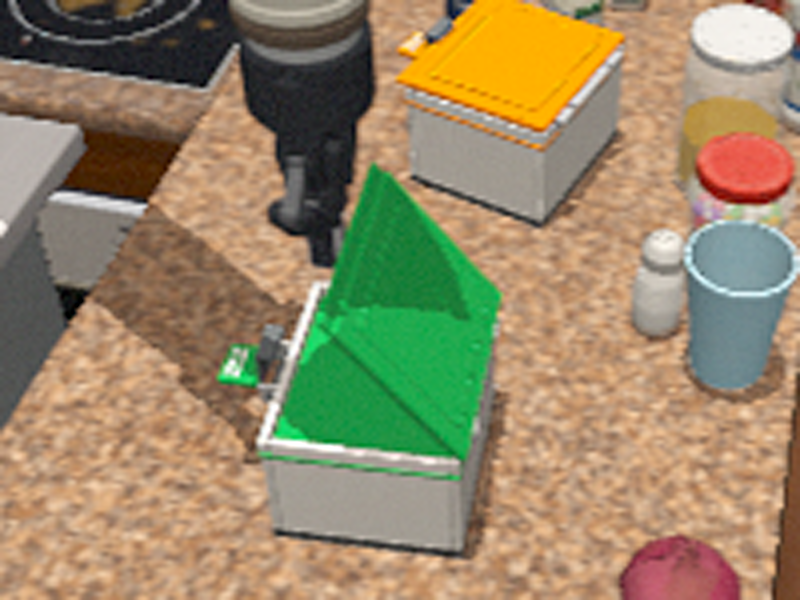

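The lid is following the fingers at about 0.9 rad (its edge runs from (375,165) to (325,320) in the crop), and the caddy hasn't moved. I'll continue.

Call:
arm_command(
  targets=[1.0,0,-0.8,0,2.3,0,-1.6,0,3.6,0,-2.1,0,5.0,0,-2.6,0,6.3,0,-2.8,0,7.5,0,-2.8,0,8.5,0,-2.5,0,9.4,0,-2.2,0,10.2,0,-2.2,0,11.0,0,-2.2,0,11.6,0,-2.2,0],
)

```text
time: 6.92
ee_pos: [0.618, -0.1423, 0.2221]
eef_rot: [1.0, 0.031, -0.0, -0.0]
ft_force: [-2.0, -0.6, -0.1]
opening: -0.001
finger_force: 0.7
```

Call:
arm_command(
  targets=[0.3,0,0,0,0.6,0,0,0,0.8,0,0,0,1.0,0,0,0,1.0,0,0,0],
)

```text
time: 7.55
ee_pos: [0.6272, -0.1418, 0.2223]
eef_rot: [1.0, 0.031, -0.001, -0.0]
ft_force: [-5.4, -0.4, 1.3]
opening: 0.003
finger_force: 2.5
```

Call:
arm_command(
  targets=[0.15,0,0,0,0.15,0,0,0],
)

```text
time: 7.8
ee_pos: [0.6284, -0.1417, 0.222]
eef_rot: [1.0, 0.031, -0.001, -0.0]
ft_force: [-5.5, -0.3, 1.0]
opening: -0.003
finger_force: 2.8
```

Run:
```python
from station import arm, grab_frame
from h import *
o=arm.get_obs(); print(o['ee_pos'],o['ft_force'])
f=grab_frame('scene')
cv2.imwrite('pics/s5.png',cv2.resize(f['img'][140:290,190:390,::-1],None,fx=4,fy=4,interpolation=cv2.INTER_CUBIC))
```

```text
[ 0.62838798 -0.14167906  0.22200851] [-5.48520793 -0.25590685  0.96786117]
```

View pics/s5.png

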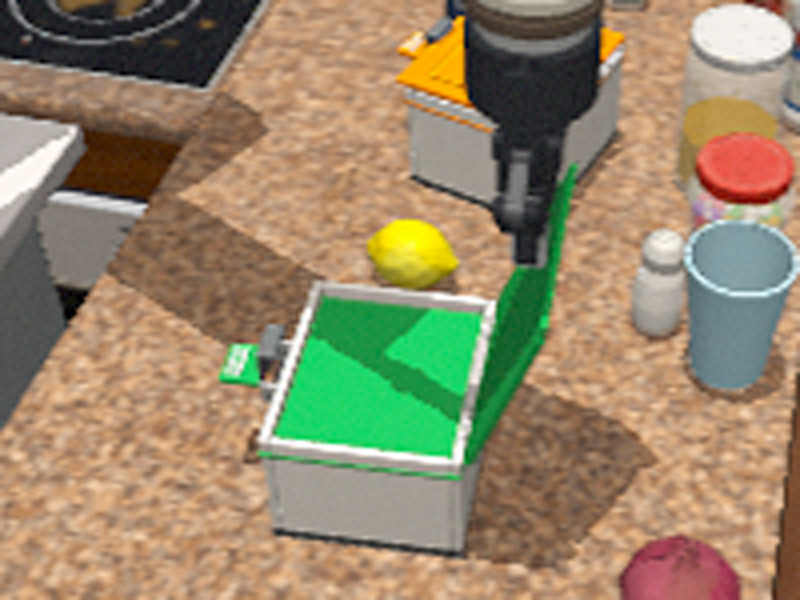

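Run:
```python
import pickle
from h import *
g=pickle.load(open('scene.pkl','rb'))
ux=np.array([np.cos(.062),np.sin(.062),0]);uy=np.array([-ux[1],ux[0],0]);H=np.array([.599,-.143,.1])
for uv,l in(((190+548/4,140+328/4),-.075),((190+574/4,140+167/4),.075),((190+463/4,140+460/4),-.075)):
    c,d=ray(g,uv); t=(l-(c-H)@uy)/(d@uy); p=c+d*t-H; s,z=p@ux,p[2]; print(s.round(3),z.round(3),np.hypot(s,z).round(3),np.arctan2(z,-s).round(3))
```

```text
0.052 0.13 0.14 1.952
0.047 0.124 0.133 1.934
0.001 0.003 0.003 1.941
```

Run:
```python
from h import *
a,b=[cv2.imread(f'pics/{n}.png',0) for n in('s4','s5')]
for y0,y1,x0,x1 in((340,390,215,260),(440,560,255,400)):
    t=a[y0:y1,x0:x1]; r=cv2.matchTemplate(b[y0-20:y1+20,x0-20:x1+20],t,cv2.TM_CCOEFF_NORMED); m=cv2.minMaxLoc(r); print(m[1],m[3][0]-20,m[3][1]-20)
```

```text
0.7750099301338196 1 -2
0.926878035068512 2 0
```

Call:
arm_command(
  targets=[0.1,0,0,0,0.1,0,0,0,0.1,0,0,0],
)

```text
time: 8.22
ee_pos: [0.6292, -0.1416, 0.2219]
eef_rot: [1.0, 0.031, -0.001, -0.0]
ft_force: [-6.1, -0.1, -0.1]
opening: -0.001
finger_force: 2.8
```

The force has levelled off at about 6 N, the measured angle is about 1.94 rad, and the caddy has moved about 1 mm. That means the lid is at its stop, so I'll move clear.

Call:
arm_command(
  targets=[-1,0,0,0,-3,0,-2,0,-6,0,-5,0,-10,0,-8,0,-14,0,-10,0,-19,0,-10,0,-24,0,-10,0,-28,0,-10,0,-28,0,-10,0],
)

```text
time: 9.35
ee_pos: [0.3498, -0.1591, 0.3229]
eef_rot: [1.0, 0.03, 0.002, 0.001]
ft_force: [0.3, -0.1, -0.4]
opening: 0.001
finger_force: 0.0
```

Run:
```python
from station import arm, grab_frame
from h import *
o=arm.get_obs(); print(o['time'],o['ee_pos'],o['ft_force'])
f=grab_frame('scene')
cv2.imwrite('pics/s6.png',cv2.resize(f['img'][140:290,190:390,::-1],None,fx=4,fy=4,interpolation=cv2.INTER_CUBIC))
```

```text
9.35 [ 0.34981261 -0.15910912  0.32288418] [ 0.33516441 -0.10057473 -0.41020123]
```

View pics/s6.png

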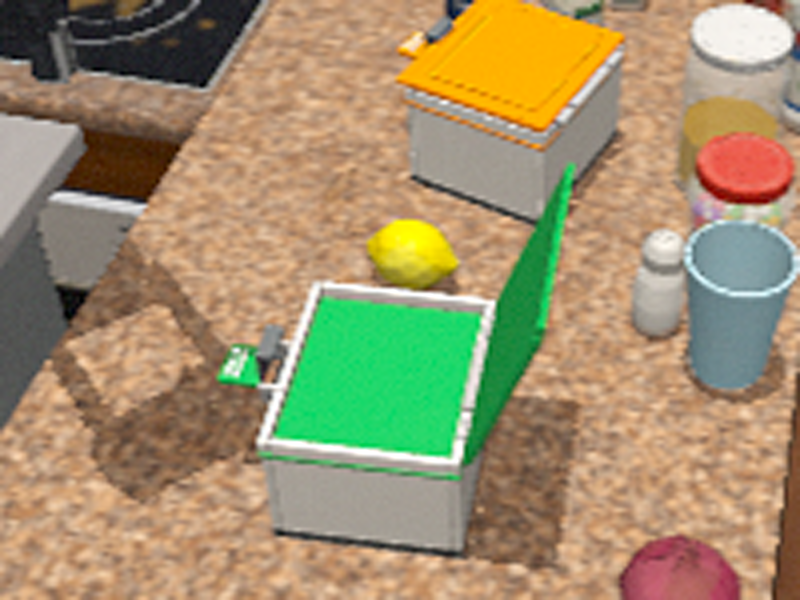

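The green lid stands open against its stop (edge from (570,167) to (543,333) in the crop). The caddy is in place, the orange lid is shut and the arm is clear. I'll hand it in.

```bash
python3 -c "
from station import arm
print(arm.finish_job())"
```

```text
the job is handed in; nothing more can be done
None
```

The green caddy's lid was popped with the tab and pushed back until it stood open against its stop at about 1.9 rad; the caddy shifted about 1 mm at most, the orange lid stayed shut, nothing else was touched, the arm is clear, and the job is handed in.

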